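Rest the amplifier board on the raised board holder

TASK

Pick up the circuit board with the finned heat sink and lay it across the two raised rails of the board holder, heat sink up, centred and square so that both its ends overhang the rails evenly. Set it down rather than let it drop, and leave the board with the round coil and the screwdriver where they lie.

Things in the scene. Friction and masses are not known exactly. Their poses are not given: they have to be found in the camera images.
- amp_board: Green circuit board 110 x 60 x 3 mm, flat on the bench, 130 to 210 g, ends alike. In its middle a rigid aluminium finned heat sink, 44 mm along the board, 24 mm across, top 40 mm above the board's underside; grip it across the 24 mm. Black parts near both ends (over 34 mm from the middle) reach 13 mm up. Origin: centre of the flat underside; x along the 110 mm, y across, z up out of the heat sink.
- holder: Board holder, fixed: dark steel base 100 x 90 x 8 mm with two upright aluminium rails, each 8 mm thick, 80 mm long, flat tops 70 mm above the bench, no lips. Origin: centre of the base's underside; z up. The rails run along its y, centre lines at x = -35 and +35 mm; the board is to lie with its length along the holder's x.
- holder_top (a point): Point midway between the two rails at the height of their tops, 70 mm above the bench; same axes as the holder. The middle of the board's underside belongs here.
- coil_board: Bystander: a green circuit board of the same 110 x 60 x 3 mm size, with a round copper coil (38 mm across, top 21 mm above the underside) in its middle instead of a heat sink. Origin: centre of the underside; x along its length.
- screwdriver: Bystander: a 180 mm screwdriver with a black handle, lying on the bench beyond the boards. Its x runs along it, from handle to tip.
Not all that is in view belongs to the job. Leave any green or turquoise look-alike of the holder alone. What is shaped like the amp_board but brown or yellow is not meant.

How it is judged:
By the outcome, as a careful person would: the job done as asked, in the order asked, and still so for the second after the job is handed in, with the robot touching nothing.
It also fails if it takes over 45 s, if anything falls off the work surface, if the arm or the gripper's body presses on something with over 40 N, if the wrist force passes 120 N, or if a joint passes its speed limit or range.

ROBOT

A 6-joint arm with a two-finger parallel gripper is mounted at the origin on the work surface. World frame = base frame: x ahead of the robot, y to its left, z up, the work surface at z = 0. Lengths are in m, angles in degrees, forces in N, time in s.
With the tool pointing down it reaches from about 0.325 to 0.9 m from the base axis. Payload 3.5 kg.
Tool frame: the origin (TCP) lies at the very end of the fingers, on their centre line; the grasp point (between the pads) lies 19 mm behind it; z points along the fingers, y is the line along which they close (so a half turn about z gives the same grasp; the last joint's range is limited). The gripper opens to 85 mm and grips with 20 to 120 N. Pads are 22 mm wide; open, the fingers measure 114 mm over their backs; the gripper's body (76 mm by 85 mm) begins 54 mm behind the grasp point. The pads swing forward as they close: fully open they stand 13 mm farther back than shut.
Start: joints at [-76.169, 15.837, -1.513, 72.651, 0, 84.076], TCP at [0.211, -0.588, 0.231] pointing down, gripper open.
Joint ranges: [-178.77, 178.77], [-48.84, 107.48], [-61.69, 71.31], [-111.58, 123.2], [-90, 87.43], [-180, 180]. Speed limits (degrees/s): [147.25, 147.25, 180, 180, 180, 180].

INTERFACE

Orientations are given as [roll, pitch, yaw] about the fixed x, y, z axes, in that order (R = Rz(yaw) Ry(pitch) Rx(roll)).
In Python, from rig import * gives the robot as it stands. Calls block until the motion is done:
- goto(position, orientation): joint-space move of the TCP to a pose.
- move_linear(position, attitude=None, feed=0.15, stop_force=None): straight line of the TCP; attitude=None keeps the orientation; feed is the mean speed in m/s. With stop_force (N) it stops when the force on the tool has changed by that much, and returns True; else False.
- set_joints(angles): joint-space move.
- move_gripper(opening, grasp_force=None): finger opening in m; grasp_force is the grip in N (None keeps the last); returns when the fingers have stopped.
- hold(seconds).
- ik(position, orientation): joint angles nearest the present ones, or None.
- read_camera(name): name is "scene" or "side" or "wrist"; returns a dict with "img" (420x560x3 uint8, blue, green, red), "depth" (420x560 float32, m along the optical axis (not along the pixel's ray), 0 where there is no reading), "fx", "fy", "cx", "cy" (pixels), "distortion" ([k1, k2, p1, p2, k3] as OpenCV has them; the pictures are not rectified), "R" (3x3) and "t" (3): a world point X has camera coordinates R X + t. Camera axes: x right, y down, z forward; pixel columns grow to the right and rows downward; lengths in m; the calibration is good to about 2 mm. A picture is of the moment at which its call begins.
A pose or a line that the arm cannot do raises PlanningError and nothing moves.
- job_done(): hands the job in; it is judged then, once.
Readings, each from a call of its own:
- read_time(): time.
- read_q(): joint angles.
- read_dq(): joint speeds.
- read_joint_efforts(): joint torques, N m.
- read_tcp_pos(): TCP position.
- read_tool_rot(): TCP orientation.
- read_contact_force(): force on the tool from outside, world axes, zero at the start.
- read_wrist_torque(): the same for the moment, N m.
- read_finger_gap(): finger opening in m.
- read_gripper_force(): force on a finger pad.
Only numpy, scipy, OpenCV 4.12 (cv2) and the standard library are available. Lean on these libraries where they do the work, as an engineer would, in place of code of your own. Each camera call takes 0.05 s, during which the arm holds its last target. There are 200 camera calls.

## Working session

There is one attempt and no reset: what is moved stays moved. The work goes in short steps, each a Python script; the robot and the scene stay as the last script left them, time stands still between calls to the robot, and variables do not carry over. Pictures are saved under pics/ and viewed, at most 10 in all, crops included, and the job is handed in when it is done.

```bash
mkdir -p pics; ls
python3 - <<'E'
from rig import *
import cv2,numpy as np,pickle
d={n:read_camera(n) for n in("scene","side","wrist")}
pickle.dump(d,open("c0.pkl","wb"))
for n,c in d.items():
    cv2.imwrite(f"pics/{n}0.png",c["img"]); print(n,c["fx"],c["distortion"],(-c["R"].T@c["t"]).round(3),(c["depth"]>0).mean())
print(read_time())
E
```

```text
pics
scene 493.50030696663026 [-0.12310676  0.          0.          0.          0.        ] [1.25  0.049 0.961] 0.9959948979591837
side 502.245432798357 [-0.13912994  0.          0.          0.          0.        ] [0.007 0.544 0.945] 0.9960119047619047
wrist 334.97587496742716 [0.00758749 0.         0.         0.         0.        ] [ 0.288 -0.561  0.373] 0.9960841836734694
0.15
```

View pics/scene0.png

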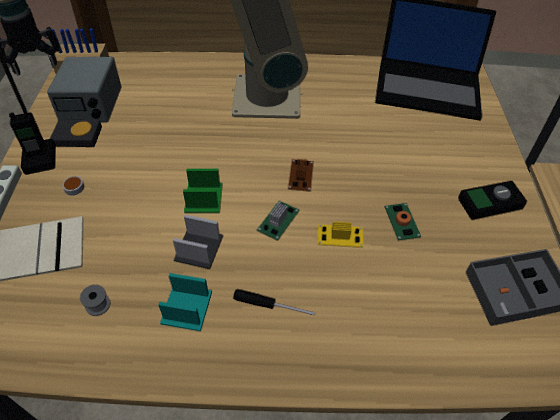

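View pics/side0.png

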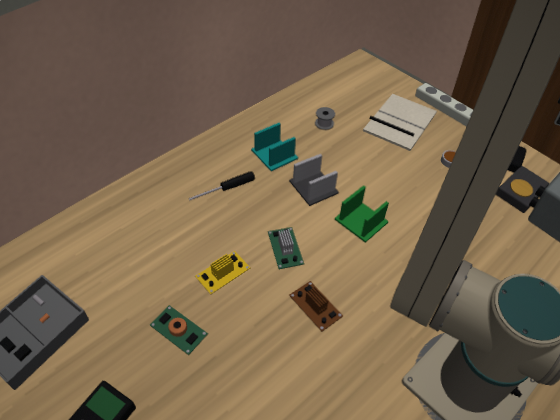

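Scene: the amp board is at about (278,219) and the grey holder at (198,243), between the green and turquoise look-alikes. The coil board is at (403,220) and the screwdriver at (272,302). In the side view the board is at (286,247) and the holder at (314,182). Next I'll get rough positions, then look with the wrist camera.

```bash
cat > h.py <<'E'
import cv2,numpy as np
def rays(c,uv):
    K=np.array([[c["fx"],0,c["cx"]],[0,c["fy"],c["cy"]],[0,0,1.]])
    n=cv2.undistortPoints(np.array(uv,float).reshape(-1,1,2),K,np.array(c["distortion"]))[:,0]
    return -c["R"].T@c["t"], np.c_[n,np.ones(len(n))]@c["R"]
def plane(c,uv,z):
    o,r=rays(c,uv); return o+r*((z-o[2])/r[:,2])[:,None]
def tri(ca,ua,cb,ub):
    A=np.zeros((3,3));b=np.zeros(3);L=[]
    for c,u in((ca,ua),(cb,ub)):
        o,r=rays(c,[u]);r=r[0]/np.linalg.norm(r[0]);P=np.eye(3)-np.outer(r,r);A+=P;b+=P@o;L.append((P,o))
    X=np.linalg.solve(A,b); return X,[np.linalg.norm(P@(X-o)) for P,o in L]
def cloud(c):
    v,u=np.mgrid[:420,:560]; o,r=rays(c,np.c_[u.ravel(),v.ravel()])
    return (o+r*c["depth"].reshape(-1,1)).reshape(420,560,3)
E
python3 - <<'E'
from rig import *
from h import *
import pickle
d=pickle.load(open("c0.pkl","rb"))
print(plane(d["scene"],[(278,220),(198,250),(403,220),(236,295),(314,314)],0).round(3)); print(plane(d["side"],[(286,247),(314,188)],0).round(3))
p=cloud(d["scene"]);print(p[220,278],p[250,198],p[300,400])
w=d["wrist"];print(w["R"],w["t"],w["cx"],w["cy"],read_tool_rot())
for p in([.6,.2,.35],[.53,.02,.35],[.6,.1,.4]):
  for yaw in (-90,0,90,180): print(p,yaw,ik(p,[180,0,yaw]))
E
```

```text
[[ 0.491  0.046  0.   ]
 [ 0.588 -0.141 -0.   ]
 [ 0.481  0.36  -0.   ]
 [ 0.706 -0.042 -0.   ]
 [ 0.748  0.13   0.   ]]
[[ 0.491  0.044  0.   ]
 [ 0.58  -0.139  0.   ]]
[0.51670156 0.04620242 0.03214777] [ 0.62949916 -0.1295659   0.06013348] [0.71111033 0.32107932 0.00332327]
[[ 0.33756097 -0.94130175 -0.00189897]
 [-0.89213681 -0.32057206  0.3183166 ]
 [-0.30024073 -0.10575712 -0.94798256]] [-0.62466942 -0.0411622   0.38086322] 275.82554388323575 214.09551021517223 [-1.79900540e+02 -9.98338868e-03  1.97542278e+01]
[0.6, 0.2, 0.35] -90 [ 12.58155074  14.7110697   11.09550096  86.38443126   0.
 -77.41844926]
[0.6, 0.2, 0.35] 0 [  12.58155074   14.7110697    11.09550096   86.38443126    0.
 -167.41844926]
[0.6, 0.2, 0.35] 90 [ 12.58155074  14.7110697   11.09550096  86.38443126   0.
 102.58155074]
[0.6, 0.2, 0.35] 180 [12.58155074 14.7110697  11.09550096 86.38443126  0.         12.58155074]
[0.53, 0.02, 0.35] -90 [ -4.82403975   3.9053444   -1.66440139  84.43025421   0.
 -94.82403975]
[0.53, 0.02, 0.35] 0 [ -4.82403975   3.9053444   -1.66440139  84.43025421   0.
 175.17596025]
[0.53, 0.02, 0.35] 90 [-4.82403975  3.9053444  -1.66440139 84.43025421  0.         85.17596025]
[0.53, 0.02, 0.35] 180 [-4.82403975  3.9053444  -1.66440139 84.43025421  0.         -4.82403975]
[0.6, 0.1, 0.4] -90 [  3.37538638  12.15518915  13.72173668  91.56654753   0.
 -86.62461362]
[0.6, 0.1, 0.4] 0 [   3.37538638   12.15518915   13.72173668   91.56654753    0.
 -176.62461362]
[0.6, 0.1, 0.4] 90 [ 3.37538638 12.15518915 13.72173668 91.56654753  0.         93.37538638]
[0.6, 0.1, 0.4] 180 [ 3.37538638 12.15518915 13.72173668 91.56654753  0.          3.37538638]
```

Run:
```python
from rig import *
import cv2,numpy as np,pickle
d={}
for n,p,y in(("w1",[.58,-.12,.25],90),("w2",[.52,.02,.25],90)):
    goto(p,[180,0,y]); hold(.2); c=d[n]=read_camera("wrist")
    cv2.imwrite(f"pics/{n}.png",c["img"]); print(n,(-c["R"].T@c["t"]).round(3))
pickle.dump(d,open("c1.pkl","wb"))
cv2.imwrite("pics/both.png",cv2.resize(np.vstack([d["w1"]["img"],d["w2"]["img"]]),(448,600)) )
print(read_time())
```

```text
w1 [ 0.58  -0.04   0.393]
w2 [0.521 0.1   0.393]
3.45
```

View pics/w1.png

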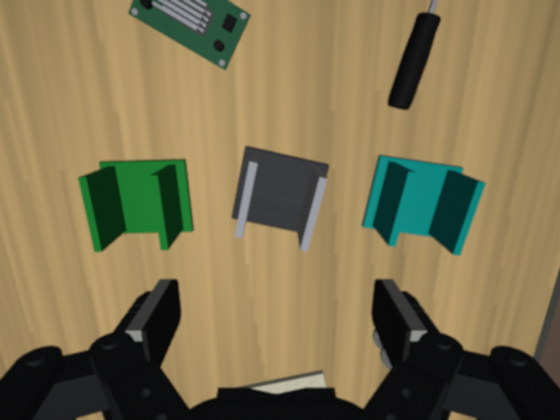

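View pics/w2.png

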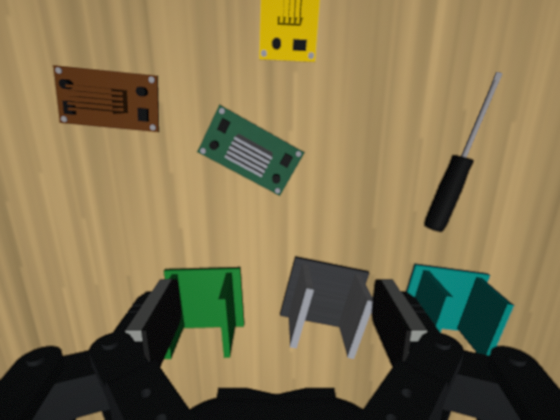

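w1 shows the holder's bright rail tops, left at about (247,200) and right at (314,213). w2 shows the whole amp board at about (250,150), long side running from (212,128) to (290,172), heat sink up.

```bash
cat > m.py <<'E'
from h import *
import itertools
def big(m,near):
    cs,_=cv2.findContours(m.astype(np.uint8),cv2.RETR_EXTERNAL,cv2.CHAIN_APPROX_NONE)
    cs=[c for c in cs if cv2.contourArea(c)>40]
    return [c for c in sorted(cs,key=lambda c:-cv2.contourArea(c)) if cv2.pointPolygonTest(c,near,True)>-25]
def hsv(c): return cv2.split(cv2.cvtColor(c["img"],cv2.COLOR_BGR2HSV))
def green(c,near):
    h,s,v=hsv(c); return big(cv2.morphologyEx(((h>50)&(h<100)&(s>60)).astype(np.uint8),cv2.MORPH_CLOSE,np.ones((9,9))),near)[0]
def grey(c): h,s,v=hsv(c); return ((s<45)&(v>110)).astype(np.uint8)
def rect(P): # world xy outline -> centre,size,yaw of long side
    (x,y),(a,b),t=cv2.minAreaRect((P[:,:2]*1000).astype(np.float32))
    if a<b: a,b,t=b,a,t+90
    return np.round([x,y,a,b,(t+90)%180-90],1)
E
python3 - <<'E'
from m import *
import pickle
d=pickle.load(open("c0.pkl","rb"))|pickle.load(open("c1.pkl","rb"))
C={}
for n,near in(("scene",(278,220)),("side",(286,247)),("w2",(250,150))):
    c=d[n];k=green(c,near)[:,0].astype(float);P=plane(c,k,.003);print(n,"board",rect(P),end=" ")
    m=np.zeros((420,560),np.uint8);cv2.drawContours(m,[k.astype(int).reshape(-1,1,2)],-1,1,-1)
    f=grey(c)*cv2.erode(m,np.ones((5,5)))
    pc=cloud(c); zz=pc[...,2][m>0]; print("z pct",np.percentile(zz,[5,30,50,90,97]).round(4))
    f=cv2.morphologyEx(f,cv2.MORPH_CLOSE,np.ones((5,5)))
    fk=big(f,near)
    if fk: print("  sink",rect(plane(c,fk[0][:,0],.04)))
    C[n]=cv2.boxPoints(cv2.minAreaRect(P[:,:2].astype(np.float32)))
    C[n]=(C[n],)
# rails
for n,nears in(("w1",((247,200),(314,213))),("w2",((302,318),(358,328))),("scene",((203,228),(193,248))),("side",((307,168),(322,184)))):
    c=d[n];pc=cloud(c)
    for q in nears:
        ks=big(cv2.morphologyEx(grey(c),cv2.MORPH_OPEN,np.ones((3,3))),q)[:1]
        for k in ks:
            m=np.zeros((420,560),np.uint8);cv2.drawContours(m,[k],-1,1,-1)
            print(n,q,"img",[np.round(v,1) for v in cv2.minAreaRect(k)[:2]],rect(plane(c,k[:,0],.07)),"z",np.percentile(pc[...,2][m>0],[5,50,95]).round(4))
E
```

```text
scene board [492.   45.8 108.6  58.6 -28.9] z pct [0.0005 0.003  0.0041 0.0108 0.0147]
side board [490.7  48.2 108.6  57.9 -28.9] z pct [-0.0005  0.0019  0.0037  0.0365  0.0399]
  sink [490.4  47.9  37.9  22.8 -28.7]
w2 board [491.8  45.1 107.8  58.  -28.8] z pct [0.0021 0.0032 0.0038 0.0394 0.0407]
  sink [491.8  44.9  43.9  25.  -29. ]
w1 (247, 200) img [array([245.5, 199.4]), array([ 8.8, 76.7])] [ 549.3 -133.9   80.3    8.8   77.3] z [0.0585 0.0701 0.0714]
w1 (314, 213) img [array([313.1, 213.7]), array([ 8.4, 75.8])] [ 617.6 -149.2   80.2    8.5   77.1] z [0.0685 0.0701 0.0714]
w2 (302, 318) img [array([301.4, 317.8]), array([ 8.1, 61.3])] [ 549.4 -133.9   80.1    9.4   76.8] z [0.009  0.0701 0.0713]
w2 (358, 328) img [array([360.4, 329.5]), array([ 7.4, 60.1])] [ 617.5 -149.7   79.6    8.7   77.1] z [0.0007 0.0702 0.0715]
```

Board and holder agree across views: board at (492, 45) mm with yaw -28.9°, holder at (583.5, -141.6) mm with x axis at -12.8°. The rail tops land within 0.5 mm of each other from both wrist positions at z = 0.07. I'll add an explicit height triangulation, then grasp.

Run:
```python
from rig import *
from m import *
import pickle
d=pickle.load(open("c0.pkl","rb"))|pickle.load(open("c1.pkl","rb"))
print("rail tri",tri(d["w1"],(245.5,199.4),d["w2"],(301.4,317.8)),tri(d["w1"],(313.1,213.7),d["w2"],(360.4,329.5)))
u=[]
for n,near in(("side",(286,247)),("w2",(250,150))):
    c=d[n];k=green(c,near);m=np.zeros((420,560),np.uint8);cv2.drawContours(m,[k],-1,1,-1)
    f=cv2.morphologyEx(grey(c)*cv2.erode(m,np.ones((5,5))),cv2.MORPH_CLOSE,np.ones((5,5)))
    u.append(cv2.minAreaRect(big(f,near)[0])[0])
print("sink tri",tri(d["side"],u[0],d["w2"],u[1]))
o=[180,0,151.1]; x,y=.4918,.0451
move_gripper(.055,70)
goto([x,y,.12],o); move_linear([x,y,.011],feed=.1); print(read_contact_force())
move_gripper(0.0,70); print("gap",read_finger_gap(),read_gripper_force(),read_contact_force())
move_linear([x,y,.19],feed=.12); hold(.2)
print("gap",read_finger_gap(),read_contact_force(),read_tcp_pos(),read_tool_rot(),read_time())
w=read_camera("wrist");s=read_camera("side");e=read_camera("scene");pickle.dump((w,s,e),open("c2.pkl","wb"))
cv2.imwrite("pics/lift.png",np.hstack([w["img"][:,:],s["img"][100:,100:400][:420].copy() if 0 else cv2.resize(s["img"],(560,420))])[:, :])
cv2.imwrite("pics/lift2.png",cv2.resize(np.hstack([w["img"],s["img"]]),(800,300)))
```

```text
rail tri (array([ 0.54969387, -0.13249482,  0.07008535]), [np.float64(1.8714919154133413e-06), np.float64(1.8714919151493315e-06)]) (array([ 0.61755906, -0.14737589,  0.07132226]), [np.float64(0.00018589885696593578), np.float64(0.000185898856965918)])
sink tri (array([0.49179303, 0.04557111, 0.03769359]), [np.float64(0.0008378790589989046), np.float64(0.0008378790589989095)])
[0.7633168  0.49188273 0.10164138]
gap 0.02297811741667875 69.38196659088135 [ 0.24183487 -0.12063978  5.34686171]
gap 0.023024764784430232 [ 0.25134425 -0.63403471 -2.34124535] [0.49142955 0.04510773 0.18942988] [-1.79971422e+02 -5.79783839e-02  1.51098607e+02] 8.2833
```

View pics/lift2.png

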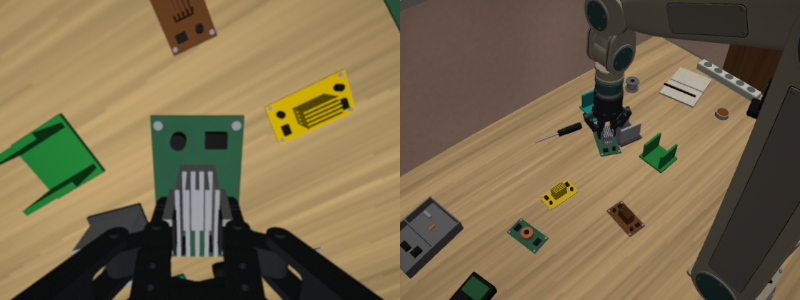

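The board is held square and level, with its near-end edge at about (210–340, 161) in the full wrist image. I'll check the offset along the tool from that edge, then carry and lower it.

Run:
```python
from m import *
import pickle
from rig import *
w=pickle.load(open("c2.pkl","rb"))[0]
k=green(w,(270,200))[:,0].astype(float)
P=plane(w,k,.1894-.008)[:,:2]-np.array([.49143,.04511])
a=np.radians(151.1);L=P@np.array([[np.cos(a),-np.sin(a)],[np.sin(a),np.cos(a)]])*1000  # tool-x, perp
e=L[(L[:,0]>50)&(np.abs(L[:,1])<25)]
print("end edge x",np.median(e[:,0]),"fit deg",np.degrees(np.polyfit(e[:,1],e[:,0],1)[0]) if len(e)>5 else None,"sides",L[(L[:,0]>35)][:,1].min(),L[(L[:,0]>35)][:,1].max())
pc=cloud(w);print("board z",np.median(pc[175:185,220:240,2]),pc[165:175,260:300,2].mean())
o=[180,0,167.2]; x,y=.58345,-.1416
goto([x,y,.19],o); move_linear([x,y,.10],feed=.08); hold(.3)
print(read_tcp_pos(),read_tool_rot(),read_contact_force(),read_time())
w=read_camera("wrist");s=read_camera("scene");pickle.dump((w,s),open("c3.pkl","wb"))
cv2.imwrite("pics/pre.png",np.hstack([cv2.resize(w["img"],(400,300)),cv2.resize(s["img"][180:300,110:270],(400,300))]))
```

```text
end edge x 55.09789197422258 fit deg 0.024378013951582508 sides -28.736428700416816 30.166212446556457
board z 0.181244503409748 0.18171800244355063
[ 0.58367865 -0.14165769  0.10035701] [-1.79996722e+02  3.82158810e-02  1.67201397e+02] [ 0.02801731  0.06383635 -1.45676999] 10.85
```

View pics/pre.png

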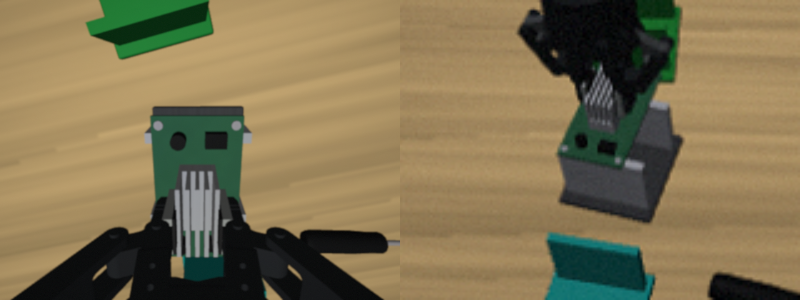

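The board is centred in the grip: end edge at 55.1 mm, angle error 0.02°. It hangs square above the rails, with the rail showing evenly on both sides at (148,135) and (246,135) in the left half. Now I'll lower it until it touches, then release.

Run:
```python
from m import *
import pickle
from rig import *
x,y=.58345,-.1416
move_linear([x,y,.084],feed=.05)
hit=move_linear([x,y,.077],feed=.01,stop_force=4)
print(hit,read_tcp_pos(),read_contact_force()); hold(.2)
move_gripper(.03); hold(.2); move_gripper(.055); print(read_contact_force())
move_linear([x,y,.20],feed=.08)
goto([.50,-.22,.25],[180,0,90]); hold(.3)
c=read_camera("wrist");s=read_camera("side");pickle.dump((c,s),open("c4.pkl","wb"));print(read_time())
cv2.imwrite("pics/end.png",np.hstack([cv2.resize(c["img"],(400,300)),cv2.resize(s["img"][120:240,230:390],(400,300))]))
```

```text
True [ 0.58378558 -0.1417311   0.08175897] [-0.33410939  0.30310243  5.06418728]
[-0.51149303 -0.37555844 -0.37261023]
15.9583
```

View pics/end.png

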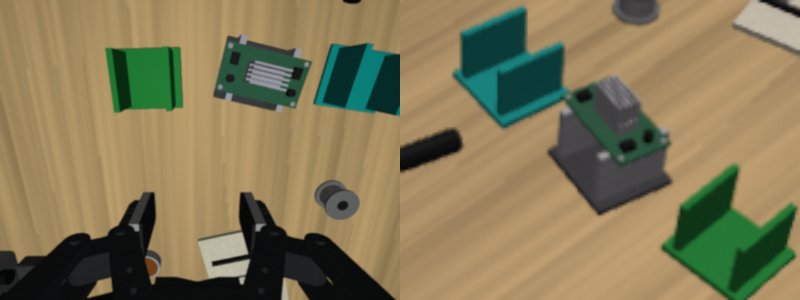

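The board lies on both rails with the heat sink up, centred at about (262,73) in the left view. I'll check its pose numerically.

Run:
```python
from m import *
import pickle
c,s=pickle.load(open("c4.pkl","rb"))
for n,c,q in(("wrist",c,(367,103)),("side",s,(315,165))):
    h,sa,v=hsv(c);m=cv2.morphologyEx(((h>50)&(h<85)&(sa>60)).astype(np.uint8),cv2.MORPH_CLOSE,np.ones((7,7)))
    k=big(m,q)[0];print(n,rect(plane(c,k[:,0],.073)))
    pc=cloud(c);mm=np.zeros((420,560),np.uint8);cv2.drawContours(mm,[k],-1,1,-1);print(np.percentile(pc[...,2][mm>0],[10,30,50]).round(4))
```

```text
wrist [ 582.8 -142.5  108.5   60.8  -12.8]
[0.0723 0.073  0.0736]
side [ 585.  -138.7  116.7   59.6  -12.5]
[0.0697 0.0713 0.0725]
```

Within 1 mm of the target, and the yaw matches. Handing it in.

```bash
python3 -c "
from rig import *
print(job_done(),read_time())"
```

```text
the job is handed in; nothing more can be done
the job is handed in; nothing more can be done
```

The amp board lies across the holder's two rails, heat sink up and square, about 1 mm off centre by the wrist camera; it was lowered to contact before release, the coil board and screwdriver weren't touched, and the job is handed in at about 16 s on the robot's clock.

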